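# Seat the red-lidded sample pot on the reader's presence pin

### The arm

A 6-joint arm with a two-finger parallel gripper is mounted at the origin on a cart in front of the work surface, level with it; the furniture and walls round the work are solid. World frame = base frame: x ahead of the robot, y to its left, z up, the work surface at z = 0. Lengths are in m, angles in rad, forces in N, time in s.
With the tool pointing down it reaches from about 0.275 to 0.725 m from the base axis. Payload 15.9 kg.
Tool frame: the origin (TCP) lies midway between the tips of the shut fingers; the grasp point (between the pads) lies 19 mm behind it (r.grasp_offset is the distance from the TCP to the grasp point, in m); z points along the fingers, y is the line along which they close (so a half turn about z gives the same grasp; the last joint's range is limited). The gripper opens to 85 mm and grips with 20 to 120 N. Pads are 22 mm wide; open, the fingers measure 114 mm over their backs; the gripper's body (76 mm by 85 mm) begins 54 mm behind the grasp point. The pads swing forward as they close: fully open they stand 13 mm farther back than shut.
Start: joints at [-1.159, 0.213, -0.034, 1.323, 0, 1.571], TCP at [0.2, -0.458, 0.231] pointing down, gripper open.
Joint ranges: [-2.98, 2.98], [-0.74, 1.72], [-1.14, 1.35], [-2.1, 2.04], [-1.57, 1.44], [-3.14, 3.14]. Speed limits (rad/s): [1.89, 1.89, 2.39, 2.57, 3.14, 3.14].

### API

Orientations are given as a unit quaternion [x, y, z, w].
In Python, from bench import status, capture, get_calibration, r gives the robot as it stands.
- The arm moves only by the tool jog_arm, never from a script. Its argument "steps" is text: rows parted by semicolons, each of 5 numbers parted by spaces: the opening, from 0 (shut) to 1 (fully open), then the shift along the tool's x, y, z in mm, then the turn about the tool's z in rad. In form: fingers dx dy dz roll; .... A call has 1 to 10 rows; each row shifts and turns the commanded pose from where the row before left it, along the tool's axes as they then stand; what a row does not reach is not made up. A row lasts 1/10 s, in which the tool goes at most 50 mm and 8.59 degrees, less where a joint would pass 70% of its speed; a pose out of reach is approached as far as the arm can. A call is refused whole if a number of a shift passes 50 or a number of a turn 0.15, either way. A call with a gripper value outside its range is refused whole. The fingers move at their own pace and stop on an object; "force" is the grip in N (left out, the last holds). Time passes only in rows, so rows that do not move let the fingers close. It gives the time, the measured TCP pose, the force, the opening and the grip force at its end, in the units of the state.
- status.get_obs(): the state, without advancing time (a new reading comes with each control period).
- capture(name): name is "scene" or "top"; returns the picture (420x560x3 uint8, red, green, blue); there is no depth.
- get_calibration(name): a dict with "K" (3x3 intrinsics, pixels), "position" and "rotation" of the camera in the world. Camera axes: x right, y down, z forward; pixel columns grow to the right and rows downward; lengths in m; the calibration is good to about 2 mm. A picture is of the moment at which its call begins. get_calibration takes no time and is no camera call.
- r.job_done(): hands the job in; it is judged then, once.
The state is a dict: "time_s": time; "qpos": joint angles; "dq": joint speeds; "tau": joint torques, N m; "tcp_pos": TCP position; "tool_rot": TCP orientation; "wrist_force": force on the tool from outside, world axes, zero at the start; "moment": the same for the moment, N m; "width": opening from 0.0 (shut) to 1.0 (fully open); "grasp_force": force on a finger pad.
Only numpy, scipy, OpenCV 4.12 (cv2) and the standard library are available. Lean on these libraries where they do the work, as an engineer would, in place of code of your own. Each camera call takes 0.05 s, during which the arm holds its last target. There are 200 camera calls.

### The job

Put the red-lidded sample pot into the round pocket of the white bench reader so that it stands upright on the pocket's floor and its own weight holds the orange sensing pin down. Set it in gently, do not drop it, and leave the yellow-lidded pot where it stands.

Things in the scene. Friction and masses are not known exactly. Their poses are not given: they have to be found in the camera images.
- red_pot: Sample pot with the red screw lid, upright on the table: white body 44 mm in diameter, lid 52 mm in diameter from 44 to 59 mm above the underside (total height 59 mm). Rigid, lid fixed, 0.1 to 0.2 kg. Origin at the centre of its underside, z up. Grip across the lid from above. A black can (40 mm wide, 68 mm high) stands near, 90 mm or more from it between centres.
- yellow_pot: The sample pot with the yellow screw lid, otherwise the same shape and size as the red-lidded one. Origin at the centre of its underside. It is not to be moved.
- pocket (a point): Centre of the pocket floor in the fixed white bench reader, 16 mm above the table. The pocket is a round recess 66 mm wide, 14 mm deep, ringed in blue, in a deck 130 x 130 mm, top 30 mm above the table. z up, x towards the grey console (65 to 115 mm from the pocket's centre, 40 mm high). To the reader's right (-y) stands a tall microscope, centred near x 0.58, y -0.22: pass in front of it.
- present_pin (a joint): The reader's orange sensing pin, 12 mm in diameter, in the middle of the pocket floor; it stands 6 mm proud of the floor. 0 = up, grows to 0.006 m when it is pressed level with the floor. A light spring, 0.4 N fully down: the pot's weight alone presses and holds it.
There are look-alikes about, which are no part of the job. Several things look just like the red_pot: the one meant starts farthest to the robot's left.

How it is judged:
By the outcome, as a careful person would: the job done as asked, in the order asked, and still so for the second after the job is handed in, with the robot touching nothing.
It also fails if it takes over 34 s, if anything falls off the work surface, if the arm or the gripper's body presses on something with over 40 N, if the wrist force passes 120 N, or if a joint passes its speed limit or range.

## Working session

There is one attempt and no reset: what is moved stays moved. The work goes in short steps, Python scripts to look and compute and a tool call to move; the robot and the scene stay as the last step left them, time stands still between calls to the robot, and variables do not carry over. Pictures are saved under pics/ and viewed, at most 10 in all, crops included, and the job is handed in when it is done.

Besides the shell and the picture viewer there is one more tool, called as name(argument=value, ...) on one line, values as JSON. jog_arm: Moves the arm, as the interface text tells. Its arguments: {"type":"object","properties":{"steps":{"type":"string"},"force":{"type":"number"}},"required":["steps"]}

```bash
mkdir -p pics
python3 - <<'E'
from bench import status,capture,get_calibration,r
import cv2
for n in("scene","top"):
    cv2.imwrite(f"pics/{n}0.png",cv2.cvtColor(capture(n),cv2.COLOR_RGB2BGR))
    c=get_calibration(n);print(n,c)
o=status.get_obs();print(o['tcp_pos'],o['tool_rot'],o['qpos'],o['time_s'],r.grasp_offset)
E
```

```text
scene {'K': array([[421.90036173,   0.        , 269.01946545],
       [  0.        , 421.90036173, 210.35008668],
       [  0.        ,   0.        ,   1.        ]]), 'position': array([ 0.20532725, -0.30148197,  0.65589862]), 'rotation': array([ 0.88380749, -0.25442648,  0.10934309, -0.37708829])}
top {'K': array([[546.91084456,   0.        , 274.39443917],
       [  0.        , 546.91084456, 203.87070406],
       [  0.        ,   0.        ,   1.        ]]), 'position': array([0.45941599, 0.19939128, 0.92777959]), 'rotation': array([-0.70053582,  0.7119086 , -0.03413288,  0.03564615])}
[ 0.20000423 -0.45795359  0.23085587] [ 9.78881184e-01  2.04429419e-01 -1.10930777e-04 -4.77365894e-04] [-1.15901452e+00  2.13352241e-01 -3.49639126e-02  1.32346010e+00
 -2.19810452e-05  1.57081653e+00] 0.1 0.0187
```

View pics/scene0.png

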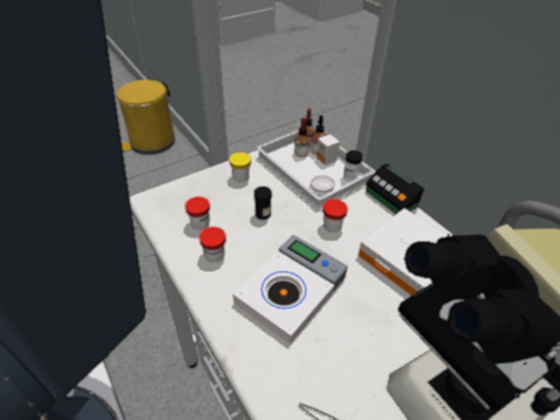

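View pics/top0.png

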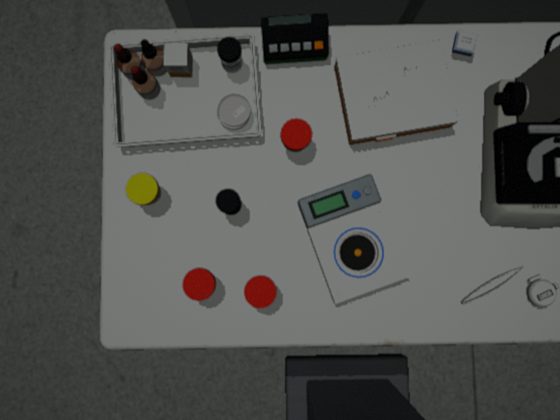

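Top view: red-lidded candidates are at (199,284), (261,292) and (296,134); the yellow pot is at (143,189) and the black can at (229,202). The farthest left is (199,284). The pocket ring is at (358,252). In the scene view the red pots are at (198,212), (213,245) and (335,215).

```bash
cat > h.py <<'E'
import numpy as np,cv2
from scipy.spatial.transform import Rotation as R
from bench import get_calibration
def ray(n,uv,z):
    c=get_calibration(n);d=R.from_quat(c['rotation']).apply(np.linalg.inv(c['K'])@[*uv,1]) if np.size(c['rotation'])==4 else c['rotation']@np.linalg.inv(c['K'])@[*uv,1]
    p=np.array(c['position']);return (p+d*(z-p[2])/d[2]).round(4)
def blobs(im,lo,hi,amin=150):
    h=cv2.cvtColor(im,cv2.COLOR_BGR2HSV);m=cv2.inRange(h,lo,hi)
    n,_,s,c=cv2.connectedComponentsWithStats(m)
    return [(c[i].round(1),s[i]) for i in range(1,n) if s[i][4]>amin]
E
python3 - <<'E'
from h import *
t=cv2.imread('pics/top0.png')
for nm,lo,hi in(('red',(0,150,90),(8,255,255)),('yel',(22,150,90),(35,255,255))):
    for c,s in blobs(t,lo,hi): print(nm,c,s[2:],ray('top',c,.059))
for c,s in blobs(t,(105,100,80),(125,255,255),60): print('blue',c,s,ray('top',c,.030), ray('top',(s[0]+(s[2]-1)/2,s[1]+(s[3]-1)/2),.030))
for c,s in blobs(t,(10,170,120),(20,255,255),15): print('orange',c,s,ray('top',c,.022))
print('can',ray('top',(229,202),.068)); print('deck corners',[ray('top',p,.03) for p in((334,302),(408,279),(306,225))])
s=cv2.imread('pics/scene0.png')
for lo,hi in(((0,150,90),(8,255,255)),):
    for c,q in blobs(s,lo,hi): print('scene',c,q[2:],ray('scene',c,.055))
print('ring scene',ray('scene',(283.5,290),.030))
a=cv2.resize(t[220:330,160:430],None,fx=2.9,fy=2.9,interpolation=cv2.INTER_CUBIC);cv2.imwrite('pics/c0.png',a)
E
```

```text
red [295.9 133.6] [ 31  30 727] [0.6591 0.164  0.059 ]
red [198.5 284. ] [ 32  33 785] [0.4207 0.322  0.059 ]
red [260.  291.5] [ 31  32 787] [0.4075 0.2254 0.059 ]
yel [141.5 188.4] [ 32  30 747] [0.5738 0.413  0.059 ]
blue [355.7 194.1] [352 190   9   9  61] [0.5624 0.0661 0.03  ] [0.5625 0.0656 0.03  ]
blue [358.7 252.7] [334 228  50  50 240] [0.4659 0.0641 0.03  ] [0.4663 0.0644 0.03  ]
orange [357.5 252. ] [356 250   4   5  16] [0.4672 0.0648 0.022 ]
can [0.5487 0.2722 0.068 ]
deck corners [array([0.387 , 0.1066, 0.03  ]), array([ 0.4221, -0.0147,  0.03  ]), array([0.5126, 0.1492, 0.03  ])]
scene [196.8 206. ] [ 23  20 351] [0.4196 0.3201 0.055 ]
scene [334.5 208.5] [ 24  20 370] [0.6577 0.162  0.055 ]
scene [211.8 237.5] [ 25  23 436] [0.4061 0.2237 0.055 ]
ring scene [0.466  0.0629 0.03  ]
```

View pics/c0.png

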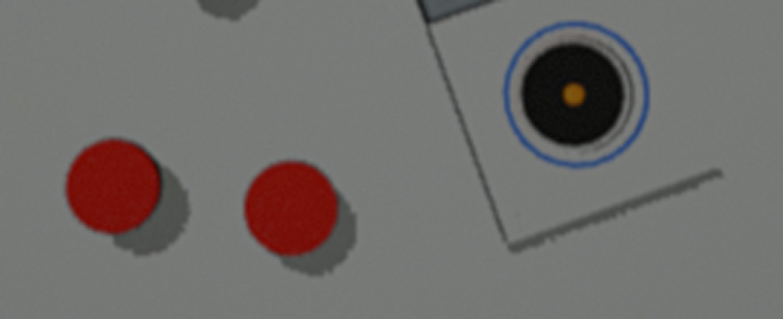

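The choice is the leftmost pot, lid at crop (113,186), at about (0.4205, 0.321). Its neighbour is 97 mm away and the pocket is at (0.466, 0.064). The present tool yaw (0.412) suits both the grasp and the placing, so no roll is needed.

jog_arm(steps="1 10 -12 0 0;1 21 -26 0 0;1 21 -26 0 0;1 21 -26 0 0;1 21 -26 0 0;1 21 -26 0 0;1 21 -26 0 0;1 21 -26 0 0;1 21 -26 0 0;1 21 -26 0 0", force=30)

```text
time_s: 1.1
tcp_pos: [0.2839, -0.1518, 0.2312]
tool_rot: [0.979, 0.204, -0.0, -0.0]
wrist_force: [0.9, -0.2, 0.5]
width: 1.0
grasp_force: 0.0
```

jog_arm(steps="1 21 -26 0 0;1 21 -26 0 0;1 21 -26 0 0;1 21 -26 0 0;1 21 -26 0 0;1 21 -26 0 0;1 21 -26 0 0;1 21 -26 0 0;1 21 -26 0 0;1 21 -26 0 0")

```text
time_s: 2.1
tcp_pos: [0.3737, 0.1675, 0.2311]
tool_rot: [0.978, 0.208, -0.0, -0.002]
wrist_force: [0.2, -0.2, 0.2]
width: 0.999
grasp_force: 0.0
```

jog_arm(steps="1 21 -25 0 0;1 21 -25 0 0;1 21 -25 0 0;1 21 -25 0 0;1 16 -14 0 0;1 5 -5 0 0;1 0 0 20 0;1 0 0 30 0;1 0 0 20 0;1 0 0 0 0")

```text
time_s: 3.1
tcp_pos: [0.4421, 0.2629, 0.1621]
tool_rot: [0.968, 0.248, -0.009, -0.027]
wrist_force: [-0.5, -0.0, 0.5]
width: 1.0
grasp_force: 0.0
```

Run:
```python
from bench import status,capture
from h import *
cv2.imwrite('pics/t1.png',cv2.cvtColor(capture('scene'),cv2.COLOR_RGB2BGR))
o=status.get_obs();p=o['tcp_pos'];d=np.array([.4205,.321,.033])-p
print(p,o['qpos'],'tool mm',R.from_quat(o['tool_rot']).inv().apply(d)*1000,o['time_s'])
```

```text
[0.44293404 0.26328944 0.16388463] [ 0.50116047  0.26802406 -0.13584994  1.16960647  0.05740398  3.14059935] tool mm [  8.45614267 -53.77453059 134.16920052] 3.15
```

View pics/t1.png

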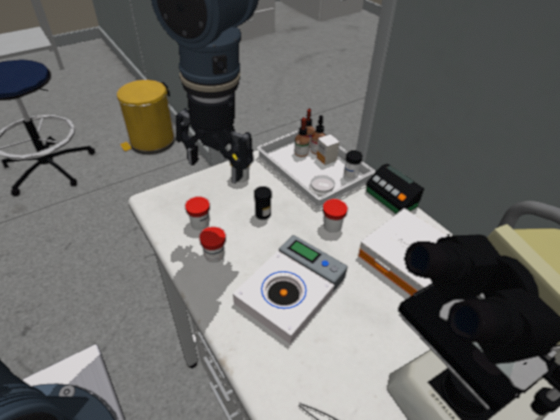

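The wrist reached its range limit (q6 ≈ 3.14), so the tool stopped short at about (212,150) in the picture; the pots have not been touched. I'll roll away from the limit and check the tilt.

jog_arm(steps="1 0 0 0 -0.12;1 0 0 0 -0.13;1 0 0 0 -0.13;1 0 0 0 -0.13;1 0 0 0 0;1 0 0 0 0")

```text
time_s: 3.75
tcp_pos: [0.4442, 0.2641, 0.1654]
tool_rot: [0.875, 0.483, 0.001, -0.029]
wrist_force: [0.4, 0.9, 0.4]
width: 1.0
grasp_force: 0.0
```

```bash
cat > g.py <<'E'
import sys
from bench import status
from h import *
o=status.get_obs();p=o['tcp_pos'];T=R.from_quat(o['tool_rot'])
print(p,o['qpos'].round(3),'zaxis',T.apply([0,0,1]).round(4),'yaw',np.arctan2(*T.apply([1,0,0])[1::-1]),'tool mm',T.inv().apply(np.array([float(a) for a in sys.argv[1:4]])-p)*1000,o['time_s'])
E
python3 g.py .4205 .321 .1
```

```text
[0.44423119 0.26411644 0.16543379] [ 0.501  0.267 -0.133  1.17   0.057  2.635] zaxis [-0.0268  0.0508 -0.9983] yaw 1.007642093828079 tool mm [ 33.53827368 -47.06257385  68.85338211] 3.75
```

The small tilt (3.3°) is stuck in the commanded pose. If I roll so the closing axis is horizontal (yaw ≈ 2.056), the tilt is only about the closing axis and a gripped lid stays upright. That also puts q6 mid-range.

jog_arm(steps="1 0 0 0 -0.13;1 0 0 0 -0.13;1 0 0 0 -0.13;1 0 0 0 -0.13;1 0 0 0 -0.13;1 0 0 0 -0.13;1 0 0 0 -0.13;1 0 0 0 -0.13;1 0 0 0 -0.01;1 0 0 0 0")

```text
time_s: 4.75
tcp_pos: [0.444, 0.264, 0.1647]
tool_rot: [0.516, 0.856, 0.014, -0.025]
wrist_force: [-0.1, -0.1, 0.2]
width: 1.002
grasp_force: 0.0
```

```bash
python3 g.py .42 .322 .1; python3 g.py .42 .322 .0303
```

```text
[0.44396185 0.26404076 0.16470382] [ 0.501  0.268 -0.134  1.169  0.058  1.586] zaxis [-0.0277  0.0504 -0.9983] yaw 2.057177214839152 tool mm [58.61555288  5.97338506 68.18037192] 4.75
[0.44396185 0.26404076 0.16470382] [ 0.501  0.268 -0.134  1.169  0.058  1.586] zaxis [-0.0277  0.0504 -0.9983] yaw 2.057177214839152 tool mm [ 54.60895076   6.03923485 137.76508865] 4.75
```

jog_arm(steps="1 15 2 10 0;1 20 2 15 0;1 18 2 18 0;1 5 0 15 0;1 1 0 10 0;1 0 0 0 0;1 0 0 0 0")

```text
time_s: 5.45
tcp_pos: [0.4195, 0.3221, 0.1001]
tool_rot: [0.514, 0.857, 0.014, -0.025]
wrist_force: [0.4, 0.0, -0.6]
width: 0.998
grasp_force: 0.0
```

```bash
python3 - <<'E'
from bench import capture
import cv2
a=cv2.cvtColor(capture('scene'),cv2.COLOR_RGB2BGR)[100:280,110:310];b=cv2.cvtColor(capture('top'),cv2.COLOR_RGB2BGR)[200:380,110:310]
cv2.imwrite('pics/g1.png',cv2.resize(cv2.hconcat([a,b]),None,fx=2,fy=2,interpolation=cv2.INTER_CUBIC))
E
python3 g.py .42 .322 .0303
```

```text
[0.41997227 0.3221954  0.10060356] [ 0.62   0.326 -0.223  1.014  0.057  1.701] zaxis [-0.0272  0.0508 -0.9983] yaw 2.061294006767681 tool mm [-4.23715477e+00 -6.61137822e-02  7.01760063e+01] 5.55
```

View pics/g1.png

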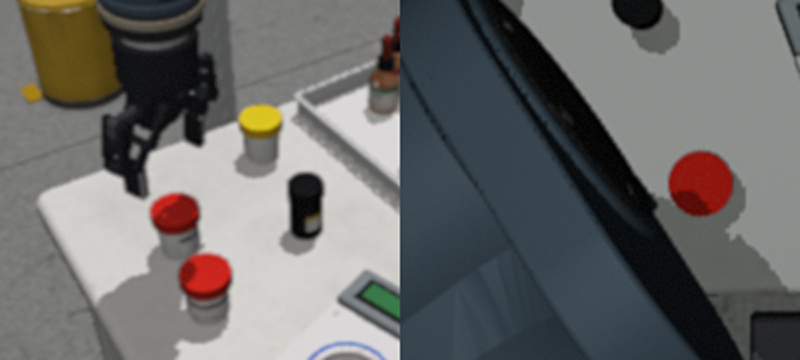

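The fingers straddle the leftmost red pot: tips at crop (138,188) and (198,140), lid at (175,213). Descending.

jog_arm(steps="1 -1 0 12 0;1 -1 0 15 0;1 -1 0 15 0;1 -1 0 15 0;1 0 0 10 0;1 0 0 3 0;1 0 0 0 0")

```text
time_s: 6.25
tcp_pos: [0.4193, 0.3221, 0.0296]
tool_rot: [0.514, 0.858, 0.014, -0.025]
wrist_force: [-0.1, -0.8, -0.3]
width: 0.999
grasp_force: 0.0
```

jog_arm(steps="0.3 0 0 0 0;0.3 0 0 0 0;0.3 0 0 0 0;0.3 0 0 0 0;0.3 0 0 0 0;0.3 0 0 0 0", force=30)

```text
time_s: 6.85
tcp_pos: [0.4198, 0.3225, 0.0305]
tool_rot: [0.514, 0.858, 0.015, -0.025]
wrist_force: [-0.8, -0.5, 5.4]
width: 0.588
grasp_force: 30.1
```

```bash
python3 g.py .42 .322 .130
```

```text
[0.41976253 0.3224987  0.03051566] [ 0.621  0.391 -0.324  0.848  0.057  1.7  ] zaxis [-0.0271  0.051  -0.9983] yaw 2.0624303700143916 tool mm [ 5.19417415e+00 -5.93022327e-03 -9.93501817e+01] 6.85
```

jog_arm(steps="0.3 0 0 -5 0;0.3 1 0 -12 0;0.3 1 0 -20 0;0.3 1 0 -25 0;0.3 1 0 -20 0;0.3 1 0 -12 0;0.3 0 0 -6 0;0.3 0 0 0 0;0.3 0 0 0 0")

```text
time_s: 7.75
tcp_pos: [0.4195, 0.3213, 0.1292]
tool_rot: [0.514, 0.858, 0.014, -0.025]
wrist_force: [-0.6, 0.2, -1.6]
width: 0.593
grasp_force: 31.7
```

```bash
python3 - <<'E'
from bench import capture
import cv2
a=cv2.cvtColor(capture('scene'),cv2.COLOR_RGB2BGR)[80:260,120:360]
cv2.imwrite('pics/g2.png',cv2.resize(a,None,fx=3,fy=3,interpolation=cv2.INTER_CUBIC))
E
python3 g.py .4655 .065 .130
```

```text
[0.41939532 0.32126473 0.1290203 ] [ 0.62   0.306 -0.175  1.085  0.057  1.699] zaxis [-0.0292  0.0494 -0.9984] yaw 2.062316271081844 tool mm [-247.22362616  -80.3379678   -14.98334326] 7.8
```

View pics/g2.png

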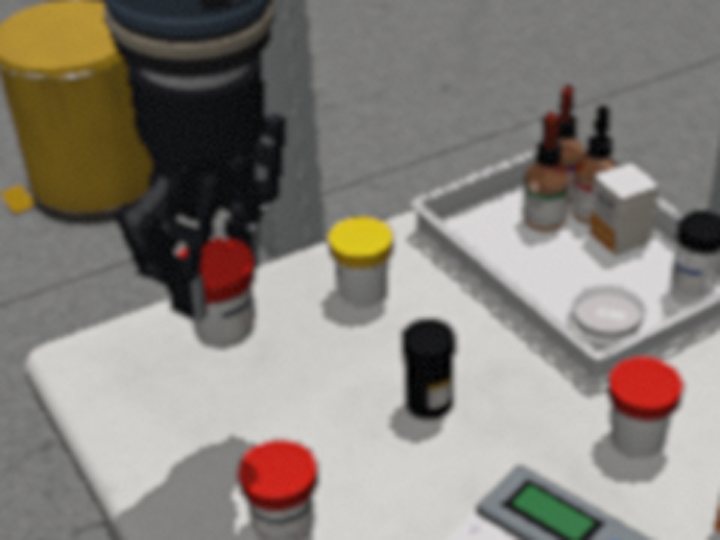

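The pot is gripped by the lid at crop (225,290), upright and clear. Now to the pocket, staying at height above the neighbour.

jog_arm(steps="0.3 -10 -3 -1 0;0.3 -20 -7 -1 0;0.3 -28 -9 -2 0;0.3 -32 -10 -2 0;0.3 -34 -11 -2 0;0.3 -34 -11 -2 0;0.3 -32 -10 -2 0;0.3 -28 -9 -2 0;0.3 -19 -7 -1 0;0.3 -10 -3 0 0")

```text
time_s: 8.8
tcp_pos: [0.4658, 0.0636, 0.1304]
tool_rot: [0.514, 0.857, 0.014, -0.025]
wrist_force: [-0.2, -0.8, -2.7]
width: 0.587
grasp_force: 31.7
```

jog_arm(steps="0.3 0 0 0 0;0.3 0 0 0 0")

```text
time_s: 9.0
tcp_pos: [0.4659, 0.0659, 0.1306]
tool_rot: [0.514, 0.858, 0.014, -0.025]
wrist_force: [-0.1, 1.0, -1.9]
width: 0.586
grasp_force: 31.7
```

```bash
python3 - <<'E'
from bench import capture
import cv2
a=cv2.cvtColor(capture('scene'),cv2.COLOR_RGB2BGR)[150:350,200:400]
cv2.imwrite('pics/g3.png',cv2.resize(a,None,fx=3,fy=3,interpolation=cv2.INTER_CUBIC))
E
python3 g.py .4658 .0651 .0465
```

```text
[0.46588383 0.06625653 0.13060749] [ 0.106  0.217 -0.289  1.087  0.053  1.184] zaxis [-0.0284  0.0504 -0.9983] yaw 2.0629205901388916 tool mm [-5.84291943 -0.51749433 83.91071199] 9.05
```

View pics/g3.png

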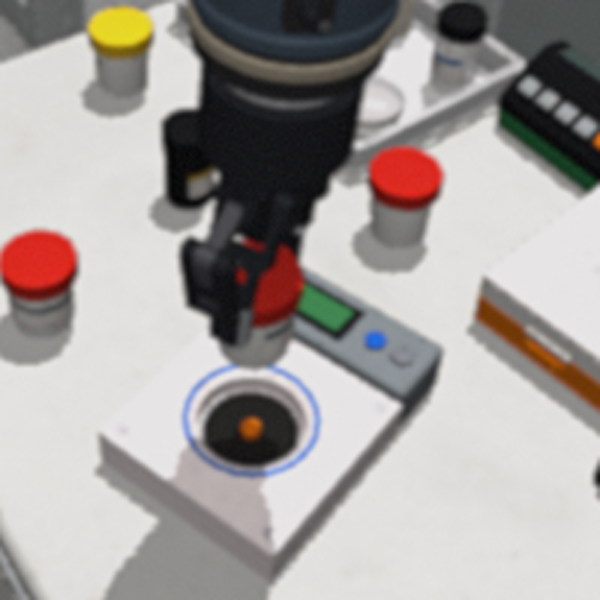

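The pot hangs above the pocket (body bottom at about crop (258,350), pin at (251,427)). Let me check that projection quickly while lowering partway.

Run:
```python
from h import *
print('bottom rim low point', ray('scene',(200+258/3,150+366/3),.100),'bottom centre',ray('scene',(200+258/3,150+349/3),.100),'lid right edge',ray('scene',(200+302/3,150+285/3),.152))
```

```text
bottom rim low point [0.4603 0.0499 0.1   ] bottom centre [0.4669 0.0597 0.1   ] lid right edge [0.4862 0.0494 0.152 ]
```

jog_arm(steps="0.3 -1 0 10 0;0.3 -1 0 15 0;0.3 -1 0 15 0;0.3 -1 0 8 0;0.3 0 0 0 0;0.3 0 0 0 0")

```text
time_s: 9.65
tcp_pos: [0.4667, 0.0648, 0.0828]
tool_rot: [0.513, 0.858, 0.014, -0.025]
wrist_force: [1.2, 0.1, -2.2]
width: 0.589
grasp_force: 31.7
```

```bash
python3 - <<'E'
from bench import capture
import cv2
a=cv2.cvtColor(capture('scene'),cv2.COLOR_RGB2BGR)[190:340,220:370]
cv2.imwrite('pics/g4.png',cv2.resize(a,None,fx=4,fy=4,interpolation=cv2.INTER_CUBIC))
E
python3 g.py .4658 .0651 .0465
```

```text
[0.46694546 0.06474241 0.08306237] [ 0.102  0.257 -0.367  0.969  0.053  1.181] zaxis [-0.0274  0.0503 -0.9984] yaw 2.0626935663352683 tool mm [-1.24061188 -0.82538576 36.55169279] 9.7
```

View pics/g4.png

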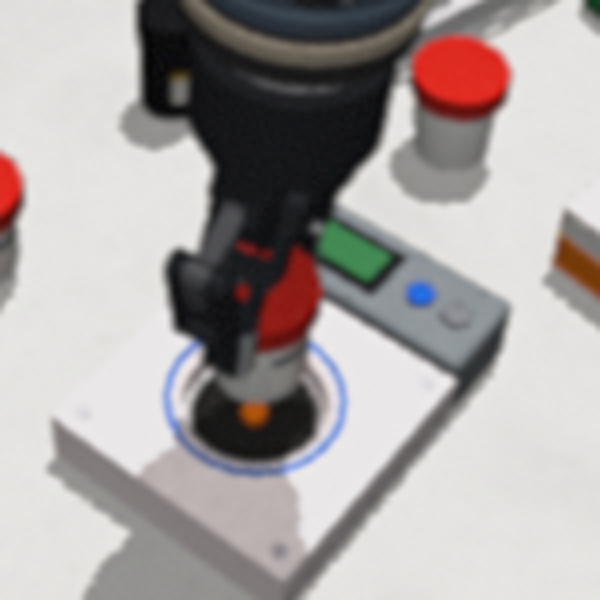

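The pot stands over the pocket at underside ≈ 0.052: body bottom at crop (260,403), ring centre (255,400), within the 11 mm clearance. Lowering gently now.

jog_arm(steps="0.3 0 0 8 0;0.3 0 0 8 0;0.3 0 -1 6 0;0.3 0 0 4 0;0.3 0 0 2 0;0.3 0 0 2 0;0.3 0 0 2 0;0.3 0 0 1 0;0.3 0 0 0 0")

```text
time_s: 10.6
tcp_pos: [0.4649, 0.0657, 0.0497]
tool_rot: [0.514, 0.858, 0.014, -0.025]
wrist_force: [-0.2, -1.0, -2.5]
width: 0.584
grasp_force: 31.8
```

jog_arm(steps="0.3 0 0 1 0;0.3 0 0 0.5 0;0.3 0 0 0.5 0;0.3 0 0 0 0;0.3 0 0 0 0")

```text
time_s: 11.1
tcp_pos: [0.4648, 0.0658, 0.0477]
tool_rot: [0.514, 0.858, 0.014, -0.025]
wrist_force: [-0.7, -0.6, -1.9]
width: 0.588
grasp_force: 31.8
```

jog_arm(steps="0.3 0 0 0.5 0;0.3 0 0 0.5 0;0.3 0 0 0 0")

```text
time_s: 11.4
tcp_pos: [0.4648, 0.0659, 0.0466]
tool_rot: [0.514, 0.858, 0.014, -0.025]
wrist_force: [-0.2, 0.2, -1.3]
width: 0.589
grasp_force: 31.8
```

jog_arm(steps="0.3 0 0 0.5 0;0.3 0 0 0 0;0.3 0 0 0 0")

```text
time_s: 11.7
tcp_pos: [0.4649, 0.0659, 0.0465]
tool_rot: [0.514, 0.858, 0.014, -0.025]
wrist_force: [-2.1, -1.8, 6.2]
width: 0.59
grasp_force: 32.2
```

jog_arm(steps="0.3 0 0 0.5 0;0.3 0 0 0 0;0.3 0 0 0 0")

```text
time_s: 12.0
tcp_pos: [0.465, 0.0659, 0.0464]
tool_rot: [0.514, 0.858, 0.015, -0.025]
wrist_force: [-4.7, -0.3, 15.0]
width: 0.591
grasp_force: 32.7
```

Floor contact is at TCP z 0.0465, exactly as expected. Easing off and releasing.

jog_arm(steps="0.3 0 0 -0.7 0;0.3 0 0 0 0;0.62 0 0 0 0;0.7 0 0 0 0;0.8 0 0 0 0;0.9 0 0 0 0;0.9 0 0 0 0;0.9 0 0 0 0", force=20)

```text
time_s: 12.8
tcp_pos: [0.4647, 0.0659, 0.0463]
tool_rot: [0.514, 0.858, 0.014, -0.025]
wrist_force: [0.3, -1.0, -0.9]
width: 0.901
grasp_force: 0.0
```

jog_arm(steps="0.9 0 0 -5 0;0.9 0 0 -10 0;0.9 1 0 -20 0;0.9 1 0 -30 0;0.9 1 0 -30 0;0.9 1 0 -30 0;0.9 25 0 -20 0;0.9 35 0 -10 0;0.9 35 0 0 0;0.9 20 0 0 0")

```text
time_s: 13.8
tcp_pos: [0.4122, 0.1645, 0.2095]
tool_rot: [0.513, 0.858, 0.015, -0.025]
wrist_force: [-0.0, -1.3, -0.6]
width: 0.905
grasp_force: 0.0
```

jog_arm(steps="0.9 0 0 0 0;0.9 0 0 0 0;0.9 0 0 0 0")

```text
time_s: 14.1
tcp_pos: [0.4133, 0.1623, 0.2083]
tool_rot: [0.514, 0.857, 0.014, -0.025]
wrist_force: [-0.0, 0.6, 0.4]
width: 0.899
grasp_force: 0.0
```

```bash
python3 - <<'E'
from bench import capture
import cv2
from h import *
s=cv2.cvtColor(capture('scene'),cv2.COLOR_RGB2BGR);t=cv2.cvtColor(capture('top'),cv2.COLOR_RGB2BGR)
for c,q in blobs(t,(0,150,90),(8,255,255)): print('top',c,q[2:],ray('top',c,.075))
for c,q in blobs(s,(0,150,90),(8,255,255)): print('scene',c,q[2:],ray('scene',c,.071))
cv2.imwrite('pics/f1.png',cv2.hconcat([cv2.resize(s[130:350,180:360],None,fx=2.2,fy=2.2,interpolation=2),cv2.resize(t[150:370,250:430],None,fx=2.2,fy=2.2,interpolation=2)]))
E
python3 g.py .4658 .0651 .0465
```

```text
top [295.9 133.9] [ 31  31 745] [0.6549 0.1646 0.075 ]
scene [334.5 208.3] [ 24  21 360] [0.646  0.1501 0.071 ]
scene [212.  237.5] [ 25  23 421] [0.4011 0.2096 0.071 ]
scene [282.9 275.9] [ 27  26 562] [0.4643 0.064  0.071 ]
[0.41334743 0.16221481 0.2080247 ] [ 0.334  0.113 -0.214  1.253  0.057  1.414] zaxis [-0.028   0.0501 -0.9984] yaw 2.061295783664613 tool mm [-119.46405381    0.68513857  154.92145811] 14.2
```

View pics/f1.png

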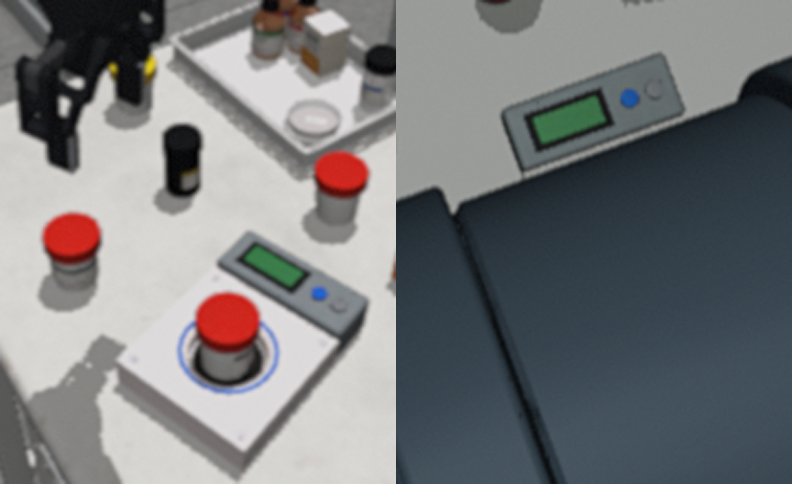

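The pot stands upright and centred in the pocket (lid at crop (228,320), measured (0.464, 0.064)). The gripper is clear and the other pots have not moved. Handing in.

```bash
python3 -c "from bench import r;print(r.job_done())"
```

```text
the job is handed in; nothing more can be done
None
```

The leftmost red-lidded pot stands upright on the reader's pocket floor, so its weight should be holding the pin down (I did not read the pin itself). It was lowered to floor contact before release, the yellow-lidded pot was left alone, and the job was handed in at about 14 s.

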